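# Clamp a plaque blank under the drilling bridge

## Task

Push the loose rectangular bronze plaque blank flat along the bench, lengthwise in under the low steel clamping bridge from its open flared side, until its end rests squarely against the stop bar behind the bridge. Then press the bridge's raised lever all the way down to clamp it. Just push and press: do not pick up or tip the plaque, and leave the other things on the bench where they are.

Things in the scene. Friction and masses are not known exactly. Their poses are not given: they have to be found in the camera images.
- plaque: flat solid bronze plate lying loose on the bench, 56 (x) x 160 (y) x 10 (z) mm, 0.6 to 0.9 kg, with a small dark hole mark in each corner. Origin: centre of its underside; its y axis runs along its length.
- bridge: dark steel clamping bridge bolted to the bench. Origin: on the bench midway between its legs; the passage runs along its y axis and the plaque moves in towards +y. Legs at y = -30 to 30 mm, 35 to 55 mm either side of the middle: passage 70 mm wide, headroom 14 mm. Deck top 28 mm high, lever pivot ears 52 mm. Foot flanges 6 mm high reach 87 mm either side.
- entrance (a point): point on the bench, in the middle between the outer ends of the two low guides (12 mm high, about 100 mm apart there) that flare out from the legs on the side where the plaque goes in; y = -62 mm in the bridge frame.
- stop (a point): middle of the flat stop bar's face (towards the entrance), 6 mm above the bench, y = 45 mm in the bridge frame; bar 100 mm wide, 12 mm high. With the plaque against it the plaque's origin is at y = -35 mm and its near end at y = -115 mm of the bridge frame.
- clamp (a joint): angle of the clamp lever, rad: 0 = fully down (level), larger = raised; starts at 0.4 to 0.6. Pivot along the bridge's y axis through x = 46, z = 42 mm of the bridge frame; the lever points to the bridge's -x. Stiff hinge, stays where it is left; about 3 N down on the paddle lowers it. Lowered, its foot reaches into the passage and meets the plaque's top at an angle of about 0.
- paddle (a point): centre of the upper face of the black rubber paddle at the lever's free end, 133 mm from the pivot. Paddle 40 mm along the lever x 30 mm wide x 10 mm thick; the steel bar from it to the pivot is 14 mm wide, its upper face 5 mm above the pivot line. With the lever down this point is at x = -87, y = 0, z = 47 mm of the bridge frame.
- medallion: bystander, to be left alone: low bronze disc with a domed face, 60 mm across, 14 mm high. Origin: centre of its underside.
- weight: bystander, to be left alone: plain steel cylinder, 36 mm across, 35 mm high. Origin: centre of its underside.
- wax_tin: bystander, to be left alone: round aluminium tin, 64 mm across, 40 mm high. Origin: centre of its underside.
- wedge_block: bystander, to be left alone: dark wooden block 50 x 30 x 28 mm. Origin: centre of its underside.
- hammer: bystander, to be left alone: hammer lying on its side, about 0.26 m long, wooden handle, steel head. Origin: at the tool, at bench height or just above it.
- figure: bystander, to be left alone: small standing bronze figure, 52 mm across its foot, 128 mm high. Origin: centre of its underside.
- brush: bystander, to be left alone: flat brush with a wooden handle, lying, about 0.2 m long. Origin: at the tool, at bench height or just above it.
Not all that is in view belongs to the job. Leave any pink or purple look-alike of the bridge alone.

How it is judged:
By the outcome, as a careful person would: the job done as asked, in the order asked, and still so for the second after the job is handed in, with the robot touching nothing.
It also fails if it takes over 58 s, if anything falls off the work surface, if the arm or the gripper's body presses on something with over 40 N, if the wrist force passes 120 N, or if a joint passes its speed limit or range.

## Robot

A 6-joint arm with a two-finger parallel gripper is mounted at the origin on the work surface. World frame = base frame: x ahead of the robot, y to its left, z up, the work surface at z = 0. Lengths are in m, angles in rad, forces in N, time in s.
With the tool pointing down it reaches from about 0.25 to 0.725 m from the base axis. Payload 4 kg.
Tool frame: the origin (TCP) lies at the very end of the fingers, on their centre line; the grasp point (between the pads) lies 19 mm behind it; x points along the fingers, z is the direction in which the jaws open and shut, and the axes are right-handed (so a half turn about x gives the same grasp; the last joint's range is limited). The gripper opens to 85 mm and grips with 20 to 120 N. Pads are 22 mm wide; open, the fingers measure 114 mm over their backs; the gripper's body (76 mm by 85 mm) begins 54 mm behind the grasp point. The pads swing forward as they close: fully open they stand 13 mm farther back than shut.
Start: joints at [-1.141, 0.241, 0.005, 1.335, 0, 1.571], TCP at [0.208, -0.455, 0.231] pointing down, gripper open.
Joint ranges: [-2.72, 2.72], [-1.05, 1.87], [-1.09, 1.28], [-1.99, 2.15], [-1.42, 1.44], [-3.14, 3.14]. Speed limits (rad/s): [2.79, 2.79, 3.14, 3.14, 3.14, 3.14].

## Interface

Orientations are given as a unit quaternion [x, y, z, w].
In Python, from workcell import bot gives the robot as it stands.
- The arm moves only by the tool step_arm, never from a script. Its argument "series" is a list of rows, each an object of numbers: "x", "y", "z": the shift along the world's x, y, z in cm; "twist": the turn about the world's z in degrees; "jaw": the finger opening in cm, from 0 to 8.54. In form: [{"x": .., "y": .., "z": .., "twist": .., "jaw": ..}, ...]. A call has 1 to 10 rows; each row is the pose to reach, as a shift and turn from the pose measured when the call began; what a row does not reach only later rows make up. A row lasts 1/12 s, in which the tool goes at most 41.7 mm and 7.16 degrees, less where a joint would pass 70% of its speed; a pose out of reach is approached as far as the arm can. A call with a gripper value outside its range is refused whole. The fingers move at their own pace and stop on an object; the grip force is fixed at half the most. Time passes only in rows, so rows that repeat a pose let the fingers close. It gives the time, the measured TCP pose, the force and the opening at its end, in the units of the state.
- bot.get_obs(): the state, without advancing time (a new reading comes with each control period).
- bot.camera(name): name is "scene" or "top" or "wrist"; returns (picture, depth): 480x640x3 uint8, red, green, blue; 480x640 float32, m along the optical axis (not along the pixel's ray), 0 where there is no reading.
- bot.camera_info(name): a dict with "camera_matrix" (3x3 intrinsics, pixels), "R" (3x3) and "t" (3): a world point X has camera coordinates R X + t; the wrist camera has in their place "mount" (4x4, takes a point from camera to tool coordinates, whose origin is the TCP and whose axes are the tool frame's). Camera axes: x right, y down, z forward; pixel columns grow to the right and rows downward; lengths in m; the calibration is good to about 2 mm. A picture is of the moment at which its call begins: read the wrist's pose just before it. camera_info takes no time and is no camera call.
- bot.job_done(): hands the job in, once; it reports no verdict.
The state is a dict: "clock": time; "joint_pos": joint angles; "joint_vel": joint speeds; "tau": joint torques, N m; "eef_pos": TCP position; "tool_rot": TCP orientation; "ft_force": force on the tool from outside, world axes, zero at the start; "ft_torque": the same for the moment, N m; "grip_width": finger opening in m.
Only numpy, scipy, OpenCV 4.12 (cv2) and the standard library are available. Lean on these libraries where they do the work, as an engineer would, in place of code of your own. Each camera call takes 0.05 s, during which the arm holds its last target.

## Working session

There is one attempt and no reset: what is moved stays moved. The work goes in short steps, Python scripts to look and compute and a tool call to move; the robot and the scene stay as the last step left them, time stands still between calls to the robot, and variables do not carry over. Pictures are saved under pics/ and viewed, and the job is handed in when it is done.

Besides the shell and the picture viewer there is one more tool, called after "Request:" by a JSON object that holds its "name" and its "arguments". step_arm: Moves the arm, as the interface text tells. Its arguments: {"type":"object","properties":{"series":{"type":"array","items":{"type":"object","properties":{"x":{"type":"number"},"y":{"type":"number"},"z":{"type":"number"},"twist":{"type":"number"},"jaw":{"type":"number"}}}}},"required":["series"]}

```bash
mkdir -p pics; ls; python3 - <<'E'
from workcell import bot
import cv2,numpy as np
o=bot.get_obs();print(o)
for n in("top","scene"):
    p,d=bot.camera(n);cv2.imwrite(f"pics/{n}0.png",p[:,:,::-1]);np.save(f"{n}0.npy",d);i=bot.camera_info(n);print(n,i)
E
```

```text
pics
{'clock': 0.0, 'joint_pos': array([-1.14098639e+00,  2.41428149e-01,  3.70497927e-03,  1.33517846e+00,
        1.19391722e-05,  1.57078406e+00]), 'joint_vel': array([ 1.68230604e-04, -5.54125476e-04, -1.60517554e-03,  1.14725973e-03,
        7.97825968e-05,  1.45531363e-03]), 'tau': array([ 3.98103075e-04, -3.72315145e+01,  2.52409154e+01,  1.71096961e-02,
       -8.36942309e-05, -8.28983218e-06]), 'eef_pos': array([ 0.20808842, -0.45394528,  0.23039802]), 'tool_rot': array([ 0.38227271,  0.59575181, -0.38146165,  0.59450346]), 'ft_force': array([ 0.06714561, -0.51572796, -0.39242121]), 'ft_torque': array([0.02404934, 0.02092511, 0.06461163]), 'grip_width': 0.08536261829006547}
top {'camera_matrix': array([[455.79269231,   0.        , 318.44253253],
       [  0.        , 455.79269231, 236.94181819],
       [  0.        ,   0.        ,   1.        ]]), 'R': array([[ 0.01955078, -0.99962553,  0.01914588],
       [-0.98857451, -0.02219019, -0.1490907 ],
       [ 0.14945972, -0.01601229, -0.98863815]]), 't': array([-0.01650445,  0.53240291,  1.02014207])}
scene {'camera_matrix': array([[459.42736575,   0.        , 329.06112504],
       [  0.        , 459.42736575, 242.9146447 ],
       [  0.        ,   0.        ,   1.        ]]), 'R': array([[ 0.09289469,  0.99556019, -0.01518166],
       [ 0.68066726, -0.07462582, -0.72878191],
       [-0.7266792 ,  0.05736631, -0.68457757]]), 't': array([-0.04459426, -0.30391188,  1.60934271])}
```

View pics/top0.png

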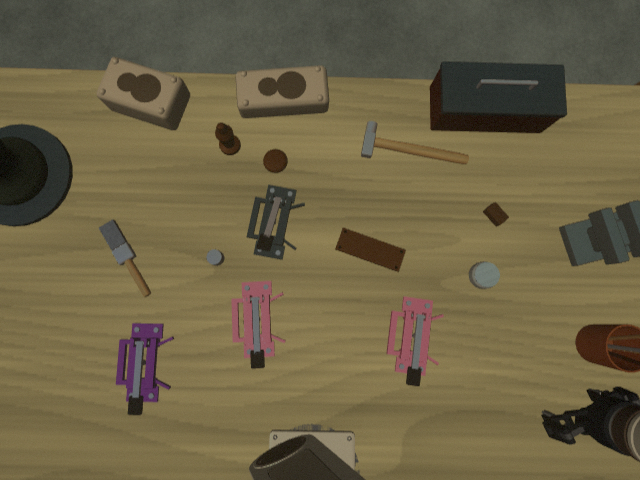

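View pics/scene0.png

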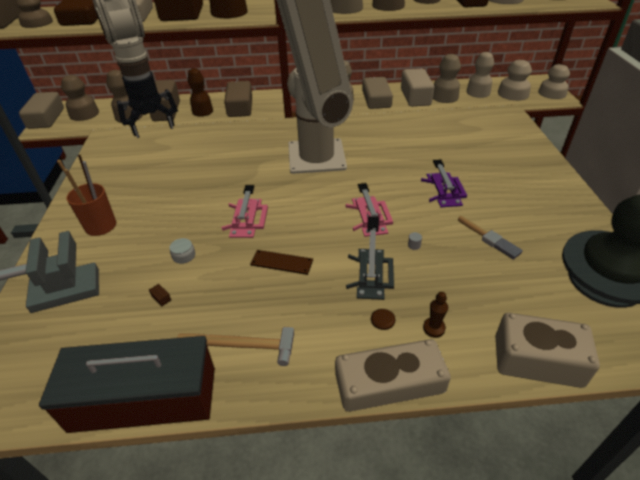

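The top view shows the dark bridge at about (272,222), with its flares to the right and its lever pointing down towards the robot. The plaque is at about (371,250). I'll enlarge this area.

```bash
python3 - <<'E'
import cv2
p=cv2.imread("pics/top0.png")[170:290,230:420]
cv2.imwrite("pics/crop0.png",cv2.convertScaleAbs(cv2.resize(p,None,fx=4.2,fy=4.2,interpolation=cv2.INTER_CUBIC),alpha=1.7))
E
```

```text
(no output)
```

View pics/crop0.png

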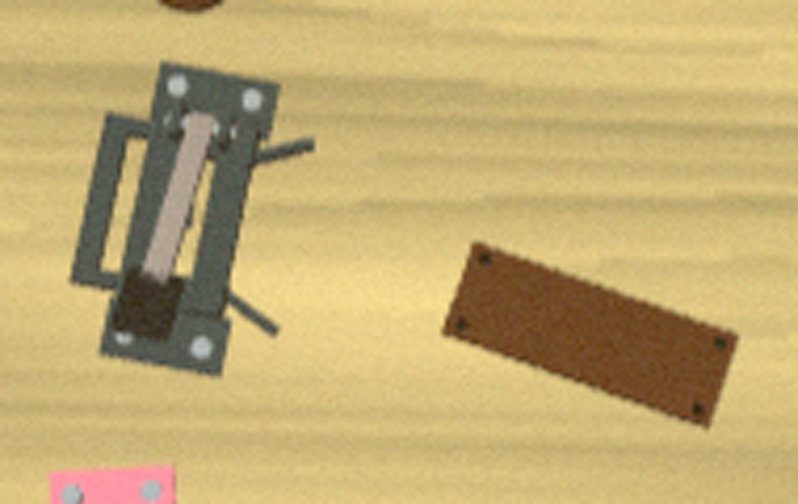

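```bash
cat > h.py <<'E'
import numpy as np
from workcell import bot
def px2w(n,u,v,z):
    i=bot.camera_info(n);K,R,t=i["camera_matrix"],i["R"],i["t"]
    d=R.T@np.linalg.solve(K,[u,v,1.]);c=-R.T@t
    return c+d*(z-c[2])/d[2]
E
python3 - <<'E'
from h import *
np.set_printoptions(precision=4,suppress=True)
f=lambda c,z:px2w("top",230+(c[0]+.5)/4.2-.5,170+(c[1]+.5)/4.2-.5,z)
P=np.array([f(c,.01) for c in[(473,241),(738,335),(709,428),(443,333)]])
B=np.array([f(c,.006) for c in[(160,62),(280,85),(220,376),(100,354)]])
S=np.array([f(c,.012) for c in[(108,114),(70,283)]])
G=np.array([f(c,.012) for c in[(314,146),(276,334)]])
for n,Q in(("P",P),("B",B)):
    print(n,Q[:,:2],"c",Q.mean(0),[np.linalg.norm(Q[i]-Q[(i+1)%4]) for i in range(4)])
ay=P[0]+P[3]-P[1]-P[2];print("plaque yaw of +y axis deg from world +y",np.degrees(np.arctan2(-ay[0],ay[1])))
ax=B[0]+B[1]-B[2]-B[3];print("bridge yaw",np.degrees(np.arctan2(ax[1],ax[0])))
ax=S[0]-S[1];print("stop yaw",np.degrees(np.arctan2(ax[1],ax[0])),S.mean(0))
ax=G[0]-G[1];print("guides yaw",np.degrees(np.arctan2(ax[1],ax[0])),G.mean(0), np.linalg.norm(ax))
E
```

```text
P [[ 0.5626 -0.0625]
 [ 0.5118 -0.2142]
 [ 0.4584 -0.1973]
 [ 0.5092 -0.0461]] c [ 0.5105 -0.13    0.01  ] [np.float64(0.15999230786068816), np.float64(0.05594290920750903), np.float64(0.1594972707455858), np.float64(0.05586921062342845)]
B [[0.6646 0.1204]
 [0.6526 0.0504]
 [0.4824 0.0798]
 [0.4935 0.1482]] c [0.5733 0.0997 0.006 ] [np.float64(0.07099877892282493), np.float64(0.1727374530735712), np.float64(0.0692258049915883), np.float64(0.17340460082232267)]
plaque yaw of +y axis deg from world +y -18.550046687163082
bridge yaw -9.515887681778466
stop yaw -10.082068807348707 [0.5822 0.1572 0.012 ]
guides yaw -9.796293855411038 [0.5609 0.0391 0.012 ] 0.11084576332309919
```

```bash
cat >> h.py <<'E'
from scipy.spatial.transform import Rotation as Rn
C=np.array([.573,.0997]);PSI=np.radians(-9.8)
XH=np.array([np.cos(PSI),np.sin(PSI)]);YH=np.array([-np.sin(PSI),np.cos(PSI)])
b2w=lambda x,y:C+(x*XH+y*YH)/1000
w2b=lambda p:((np.array(p)[:2]-C)@XH*1000,(np.array(p)[:2]-C)@YH*1000)
E
python3 - <<'E'
from h import *
np.set_printoptions(precision=4,suppress=True)
o=bot.get_obs();M=Rn.from_quat(o["tool_rot"]).as_matrix();print(M)
print("jaw angle",np.degrees(np.arctan2(M[1,2],M[0,2])), "bridge y 80.2, x -9.8")
print(w2b([.5105,-.13]), "side tool start",b2w(-95,-240),"rear start",b2w(0,-350))
for uv in[(404,297),(432,299),(388,352),(485,275),(414,376)]:print(uv,px2w("top",*uv,.006))
E
```

```text
[[-0.0008  0.9091  0.4167]
 [ 0.0017  0.4167 -0.9091]
 [-1.     -0.     -0.0019]]
jaw angle -65.37582404512932 bridge y 80.2, x -9.8
(np.float64(-22.49087169678045), np.float64(-236.98628797953472)) side tool start [ 0.4385 -0.1206] rear start [ 0.5134 -0.2452]
(404, 297) [ 0.3988 -0.2109  0.006 ]
(432, 299) [ 0.3954 -0.2773  0.006 ]
(388, 352) [ 0.2715 -0.1725  0.006 ]
(485, 275) [ 0.4548 -0.4055  0.006 ]
(414, 376) [ 0.2186 -0.2325  0.006 ]
```

Request:
{"name": "step_arm", "arguments": {"series": [{"x": 2.3,"y": 3.3,"z": 0,"twist": -3.4,"jaw": 4},{"x": 4.6,"y": 6.7,"z": 0,"twist": -6.9,"jaw": 4},{"x": 6.9,"y": 10,"z": 0,"twist": -10.3,"jaw": 4},{"x": 9.2,"y": 13.3,"z": -1,"twist": -13.8,"jaw": 4},{"x": 11.5,"y": 16.7,"z": -2,"twist": -17.2,"jaw": 4},{"x": 13.8,"y": 20,"z": -3,"twist": -20.6,"jaw": 4},{"x": 16.1,"y": 23.3,"z": -4,"twist": -24.1,"jaw": 4},{"x": 18.4,"y": 26.7,"z": -5,"twist": -27.5,"jaw": 4},{"x": 20.7,"y": 30,"z": -6,"twist": -31,"jaw": 4},{"x": 23,"y": 33.3,"z": -8,"twist": -34.4,"jaw": 4}]}}

```text
clock: 0.93
eef_pos: [0.438, -0.1219, 0.1528]
tool_rot: [0.542, 0.455, -0.54, 0.455]
ft_force: [-0.0, -0.7, -0.8]
grip_width: 0.0401
```

```bash
python3 - <<'E'
from h import *
import cv2
np.set_printoptions(precision=4,suppress=True)
o=bot.get_obs();print(o["joint_pos"],o["eef_pos"])
M=Rn.from_quat(o["tool_rot"]).as_matrix();print("jaw",np.degrees(np.arctan2(M[1,2],M[0,2])))
print(bot.camera_info("wrist"))
p,d=bot.camera("wrist");cv2.imwrite("pics/w1.png",p[:,:,::-1]);np.save("w1.npy",d)
E
```

```text
[-0.2728  0.2022 -0.2568  1.1089  0.0019  3.0417] [ 0.438  -0.1219  0.1528]
jaw -99.90949643160394
{'camera_matrix': array([[391.7402,   0.    , 320.9286],
       [  0.    , 391.7402, 242.9137],
       [  0.    ,   0.    ,   1.    ]]), 'mount': array([[ 0.0009, -0.2975,  0.9547, -0.1441],
       [-0.0002, -0.9547, -0.2975,  0.0741],
       [ 1.    ,  0.0001, -0.0009, -0.    ],
       [ 0.    ,  0.    ,  0.    ,  1.    ]])}
```

View pics/w1.png

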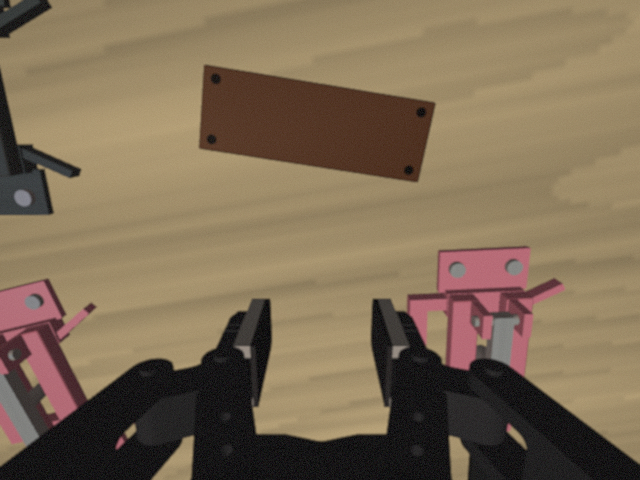

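The wrist view shows the plaque ahead with corners at (204,66), (434,103), (417,181) and (200,149). Both finger tips are at about row 300, and the pink look-alike is at lower right. I'll measure the tip height and the plaque again.

```bash
python3 - <<'E'
from h import *
np.set_printoptions(precision=4,suppress=True)
d=np.load("w1.npy");i=bot.camera_info("wrist");K=i["camera_matrix"];T=i["mount"]
o=bot.get_obs();M=Rn.from_quat(o["tool_rot"]).as_matrix();e=o["eef_pos"]
for u,v in[(260,303),(262,310),(245,305),(240,325),(258,400),(384,303),(395,305)]:
    c=np.linalg.solve(K,[u,v,1.])*d[v,u];print(u,v,d[v,u],(T@np.r_[c,1])[:3]*1000)
P=[]
for u,v in[(204,66),(434,103),(417,181),(200,149)]:
    q=T[:3,:3]@np.linalg.solve(K,[u,v,1.]);r=M@q;c=e+M@T[:3,3];w=c+r*(.01-c[2])/r[2];P.append(w)
P=np.array(P);print(P,P.mean(0),w2b(P.mean(0)))
ay=P[0]+P[3]-P[1]-P[2];print(np.degrees(np.arctan2(-ay[0],ay[1])))
E
```

```text
260 303 0.14463213 [-12.6243   9.9064 -22.6741]
262 310 0.14029096 [-17.3153   9.4397 -21.2785]
245 305 0.32399273 [149.9062 -71.2798 -63.1432]
240 325 0.13783947 [-21.1077   5.5323 -28.6481]
258 400 0.1250857 [-39.6049 -10.9887 -20.2526]
384 303 0.14685434 [-10.5619   8.9097  23.4629]
395 305 0.32463685 [150.6043 -71.5965  61.0369]
[[ 0.5597 -0.0568  0.01  ]
 [ 0.5108 -0.2051  0.01  ]
 [ 0.46   -0.1887  0.01  ]
 [ 0.508  -0.0403  0.01  ]] [ 0.5096 -0.1227  0.01  ] (np.float64(-24.583438636111612), np.float64(-229.96660982029383))
-18.071069827896608
```

Request:
{"name": "step_arm", "arguments": {"series": [{"z": -4,"jaw": 4},{"z": -8,"jaw": 4},{"z": -12,"jaw": 4},{"z": -14.5,"jaw": 4},{"z": -15.2,"jaw": 4},{"z": -15.6,"jaw": 4},{"z": -15.8,"jaw": 4},{"z": -15.8,"jaw": 4}]}}

```text
$.series[0]: bad value
```

```bash
python3 - <<'E'
from h import *
import cv2
np.set_printoptions(precision=4,suppress=True)
o=bot.get_obs();print(o["eef_pos"],o["ft_force"],w2b(o["eef_pos"]))
M=Rn.from_quat(o["tool_rot"]).as_matrix();print("jaw",np.degrees(np.arctan2(M[1,2],M[0,2])))
p,d=bot.camera("top")
q=p[170:290,230:420];cv2.imwrite("pics/c2.png",cv2.convertScaleAbs(cv2.resize(q[:,:,::-1],None,fx=4.2,fy=4.2,interpolation=cv2.INTER_CUBIC),alpha=1.7))
p,d=bot.camera("wrist");cv2.imwrite("pics/w2.png",p[:,:,::-1]);np.save("w2.npy",d)
E
```

```text
[ 0.4392 -0.1164  0.1487] [ 2.1492  3.801  -0.6752] (np.float64(-95.06188080627285), np.float64(-235.69935000652688))
jaw -99.6657965953833
```

View pics/c2.png

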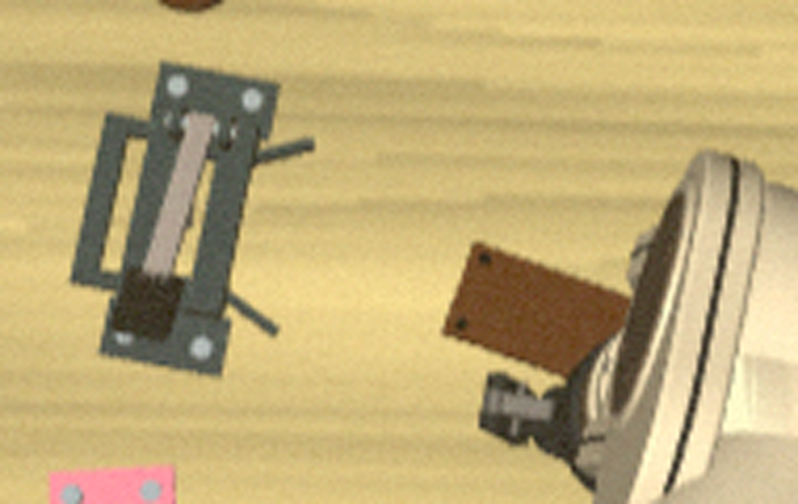

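View pics/w2.png

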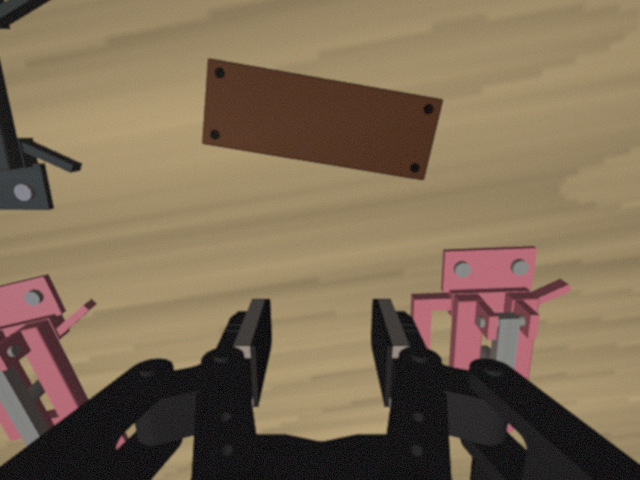

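Request:
{"name": "step_arm", "arguments": {"series": [{"x": 0,"y": 0,"z": -4,"twist": 0,"jaw": 4},{"x": 0,"y": 0,"z": -8,"twist": 0,"jaw": 4},{"x": 0,"y": 0,"z": -11.5,"twist": 0,"jaw": 4},{"x": 0,"y": 0,"z": -13.5,"twist": 0,"jaw": 4},{"x": 0,"y": 0,"z": -14.5,"twist": 0,"jaw": 4},{"x": 0,"y": 0,"z": -15,"twist": 0,"jaw": 4},{"x": 0,"y": 0,"z": -15.2,"twist": 0,"jaw": 4},{"x": 0,"y": 0,"z": -15.3,"twist": 0,"jaw": 4},{"x": 0,"y": 0,"z": -15.3,"twist": 0,"jaw": 4}]}}

```text
clock: 1.83
eef_pos: [0.4338, -0.1218, -0.0015]
tool_rot: [-0.539, -0.459, 0.541, -0.454]
ft_force: [-6.8, 0.4, 8.6]
grip_width: 0.04
```

```bash
cat > look.py <<'E'
from h import *
import cv2,sys
np.set_printoptions(precision=4,suppress=True)
o=bot.get_obs();print(o["clock"],o["eef_pos"],o["ft_force"],"bridge frame",w2b(o["eef_pos"]))
M=Rn.from_quat(o["tool_rot"]).as_matrix();print("jaw",np.degrees(np.arctan2(M[1,2],M[0,2])))
for n in sys.argv[2:]:
    p,d=bot.camera(n);np.save(f"{n}{sys.argv[1]}.npy",d)
    p=p[:,:,::-1]
    cv2.imwrite(f"pics/{n}{sys.argv[1]}.png",p if n=="wrist" else cv2.convertScaleAbs(cv2.resize(p[170:290,230:420] if n=="top" else p[200:320,210:420],None,fx=4.2 if n=="top" else 3.8,fy=4.2 if n=="top" else 3.8,interpolation=cv2.INTER_CUBIC),alpha=1.7))
E
python3 look.py 3 wrist
```

```text
1.8333 [ 0.4338 -0.1218 -0.0015] [-6.806   0.4262  8.614 ] bridge frame (np.float64(-99.47754471693901), np.float64(-241.91221812645065))
jaw -99.5433931554809
```

View pics/wrist3.png

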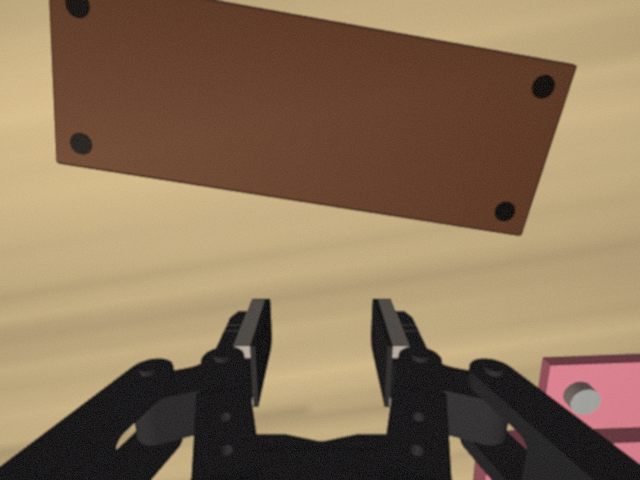

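The plaque lies ahead of the tool, with its near edge running from (57,162) to (521,235), and the fingers are clear of it. I'll let the arm settle.

Request:
{"name": "step_arm", "arguments": {"series": [{"x": 0,"y": 0,"z": 0,"twist": 0,"jaw": 4},{"x": 0,"y": 0,"z": 0,"twist": 0,"jaw": 4},{"x": 0,"y": 0,"z": 0,"twist": 0,"jaw": 4}]}}

```text
clock: 2.13
eef_pos: [0.4347, -0.1226, -0.0007]
tool_rot: [-0.539, -0.458, 0.541, -0.455]
ft_force: [-0.3, 0.1, -0.2]
grip_width: 0.0403
```

Request:
{"name": "step_arm", "arguments": {"series": [{"x": 0,"y": 0,"z": -0.2,"twist": 0,"jaw": 4},{"x": 0,"y": 0,"z": -0.4,"twist": 0,"jaw": 4},{"x": 0,"y": 0,"z": -0.5,"twist": 0,"jaw": 4},{"x": 0,"y": 0,"z": -0.5,"twist": 0,"jaw": 4},{"x": 0,"y": 0,"z": -0.5,"twist": 0,"jaw": 4}]}}

```text
clock: 2.55
eef_pos: [0.4352, -0.1229, -0.0016]
tool_rot: [-0.54, -0.457, 0.54, -0.456]
ft_force: [-11.3, 4.2, 38.8]
grip_width: 0.0404
```

```bash
python3 look.py 4 wrist; python3 - <<'E'
from h import *
np.set_printoptions(precision=4,suppress=True)
d=np.load("wrist4.npy");i=bot.camera_info("wrist");K=i["camera_matrix"];T=i["mount"]
o=bot.get_obs();M=Rn.from_quat(o["tool_rot"]).as_matrix();e=o["eef_pos"]
for u,v in[(262,302),(380,302),(320,340),(250,190),(400,212),(300,140)]:
    c=np.linalg.solve(K,[u,v,1.])*d[v,u];t=(T@np.r_[c,1])[:3];print(u,v,t*1000,e+M@t)
E
```

```text
2.55 [ 0.4352 -0.1229 -0.0016] [-11.2609   4.2277  38.7611] bridge frame (np.float64(-97.91678467090571), np.float64(-242.8010311991848))
jaw -99.61148227824496
262 302 [-11.307    9.6719 -22.1281] [ 0.4484 -0.1027  0.0097]
380 302 [-11.6026   9.8254  21.7817] [ 0.4413 -0.146   0.0099]
320 340 [ -4.2858 -10.6472  -0.559 ] [ 0.4248 -0.1206  0.0027]
250 190 [-13.2558  51.945  -23.9751] [ 0.4904 -0.1079  0.0115]
400 212 [-12.5006  44.2223  26.9836] [ 0.4743 -0.1569  0.0107]
300 140 [-12.3096  68.1521  -6.9752] [ 0.5036 -0.1274  0.0105]
```

View pics/wrist4.png

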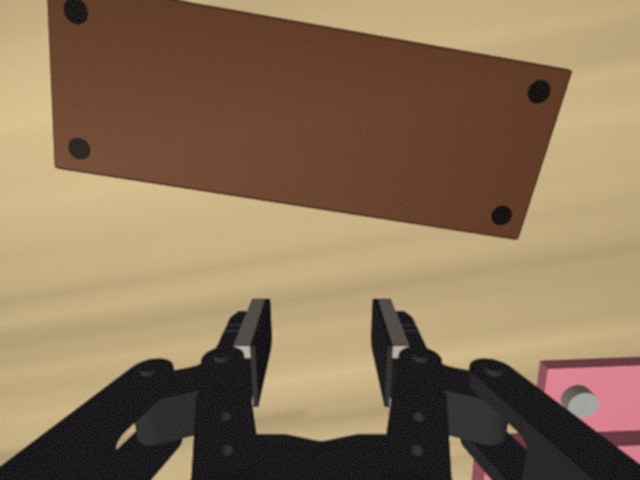

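Contact force shows the finger tips are on the bench at TCP z≈0, so I'll back up to about 4 mm.

Request:
{"name": "step_arm", "arguments": {"series": [{"x": 0,"y": 0,"z": 0.5,"twist": 0,"jaw": 4},{"x": 0,"y": 0,"z": 0.5,"twist": 0,"jaw": 4},{"x": 0,"y": 0,"z": 0.5,"twist": 0,"jaw": 4}]}}

```text
clock: 2.85
eef_pos: [0.4361, -0.1232, 0.0039]
tool_rot: [0.54, 0.457, -0.54, 0.456]
ft_force: [1.3, 0.6, -0.4]
grip_width: 0.0401
```

Request:
{"name": "step_arm", "arguments": {"series": [{"x": 0.8,"y": -0.14,"z": 0,"twist": 0,"jaw": 4},{"x": 1.6,"y": -0.27,"z": 0,"twist": 0,"jaw": 4},{"x": 2.2,"y": -0.37,"z": 0,"twist": 0,"jaw": 4},{"x": 2.6,"y": -0.44,"z": 0,"twist": 0,"jaw": 4},{"x": 3.0,"y": -0.51,"z": 0,"twist": 0,"jaw": 4},{"x": 3.4,"y": -0.58,"z": 0,"twist": 0,"jaw": 4},{"x": 3.8,"y": -0.65,"z": 0,"twist": 0,"jaw": 4},{"x": 4.2,"y": -0.71,"z": 0,"twist": 0,"jaw": 4},{"x": 4.5,"y": -0.77,"z": 0,"twist": 0,"jaw": 4},{"x": 4.5,"y": -0.77,"z": 0,"twist": 0,"jaw": 4}]}}

```text
clock: 3.68
eef_pos: [0.4792, -0.131, 0.003]
tool_rot: [-0.539, -0.457, 0.541, -0.455]
ft_force: [-3.9, -1.7, 0.4]
grip_width: 0.0403
```

```bash
python3 look.py 5 wrist top
```

```text
3.6833 [ 0.4792 -0.131   0.003 ] [-3.8884 -1.7     0.4202] bridge frame (np.float64(-53.17985668787814), np.float64(-243.29991275207178))
jaw -99.64989976683552
```

View pics/wrist5.png

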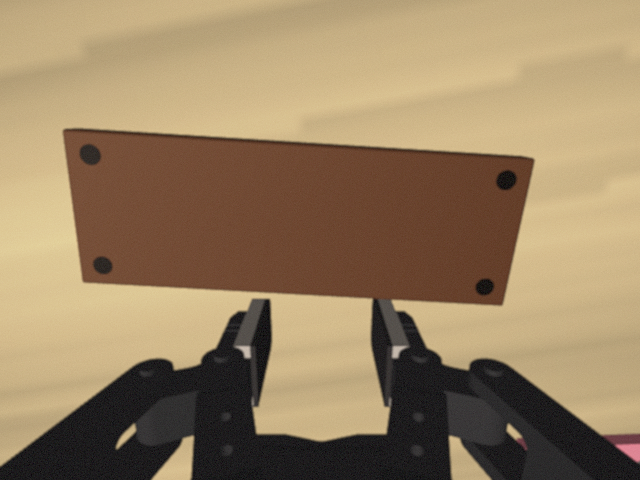

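View pics/top5.png

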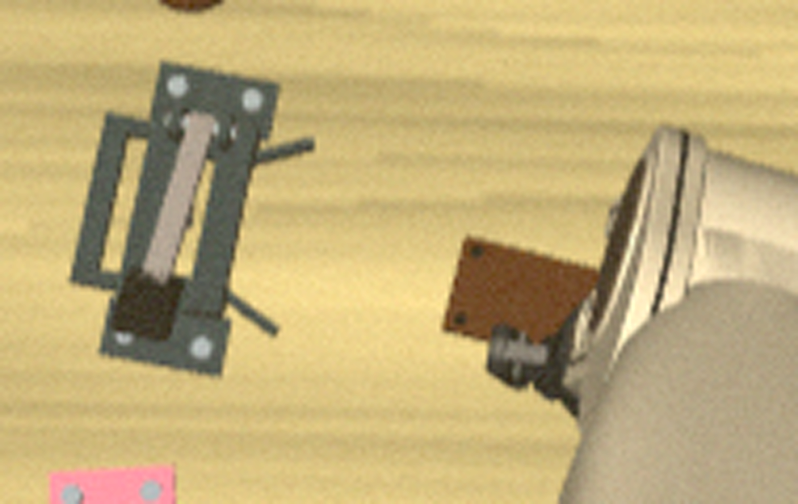

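The near edge now runs from (84,282) to (502,304), so the skew is down to about 3°. I'll continue the push.

Request:
{"name": "step_arm", "arguments": {"series": [{"x": 0.3,"y": -0.05,"z": 0,"twist": 0,"jaw": 4},{"x": 0.6,"y": -0.1,"z": 0,"twist": 0,"jaw": 4},{"x": 0.9,"y": -0.15,"z": 0,"twist": 0,"jaw": 4},{"x": 1.2,"y": -0.2,"z": 0,"twist": 0,"jaw": 4},{"x": 1.4,"y": -0.24,"z": 0,"twist": 0,"jaw": 4},{"x": 1.45,"y": -0.25,"z": 0,"twist": 0,"jaw": 4},{"x": 1.45,"y": -0.25,"z": 0,"twist": 0,"jaw": 4},{"x": 1.45,"y": -0.25,"z": 0,"twist": 0,"jaw": 4}]}}

```text
clock: 4.45
eef_pos: [0.4936, -0.1331, 0.0027]
tool_rot: [-0.539, -0.458, 0.541, -0.455]
ft_force: [-3.1, 1.1, -2.8]
grip_width: 0.0397
```

```bash
python3 look.py 6 wrist
```

```text
4.45 [ 0.4936 -0.1331  0.0027] [-3.1151  1.1132 -2.8316] bridge frame (np.float64(-38.582428576619364), np.float64(-242.90042167557525))
jaw -99.62310799286428
```

View pics/wrist6.png

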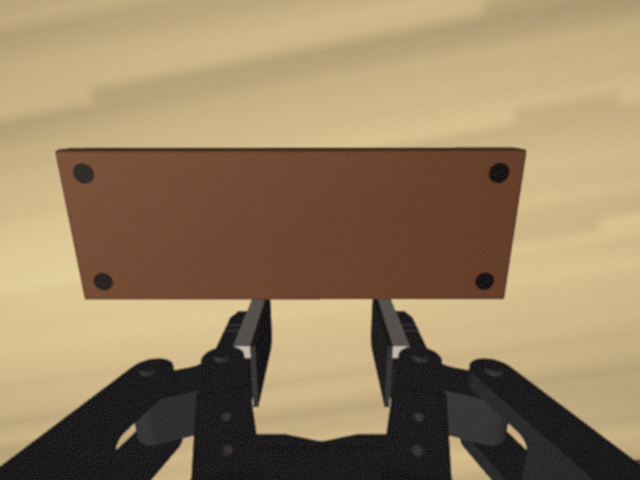

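The plaque is now parallel to the tool: its near edge is level at row 298, columns 85 to 504. I'll back off, rise, turn and go to its rear end.

Request:
{"name": "step_arm", "arguments": {"series": [{"x": -1,"y": 0.17,"z": 0,"twist": 0,"jaw": 4},{"x": -2,"y": 0.34,"z": 1,"twist": 0,"jaw": 4},{"x": -2.5,"y": 0.4,"z": 4,"twist": 6,"jaw": 3},{"x": -2.5,"y": -0.6,"z": 7,"twist": 13,"jaw": 2},{"x": -2,"y": -2.5,"z": 9,"twist": 20,"jaw": 2},{"x": -1,"y": -4.5,"z": 9,"twist": 27,"jaw": 2},{"x": 0,"y": -6.5,"z": 9,"twist": 34,"jaw": 2},{"x": 1,"y": -8.5,"z": 9,"twist": 41,"jaw": 2},{"x": 2,"y": -10.2,"z": 9,"twist": 48,"jaw": 2},{"x": 2.1,"y": -11.5,"z": 9,"twist": 55,"jaw": 2}]}}

```text
clock: 5.33
eef_pos: [0.5187, -0.2507, 0.0942]
tool_rot: [0.265, 0.653, -0.268, 0.657]
ft_force: [0.4, -0.5, -0.0]
grip_width: 0.0198
```

```bash
python3 look.py 7 top
```

```text
5.3333 [ 0.5187 -0.2507  0.0942] [ 0.4115 -0.4824 -0.0413] bridge frame (np.float64(6.175292170050176), np.float64(-354.4898274905349))
jaw -44.29153601348841
```

View pics/top7.png

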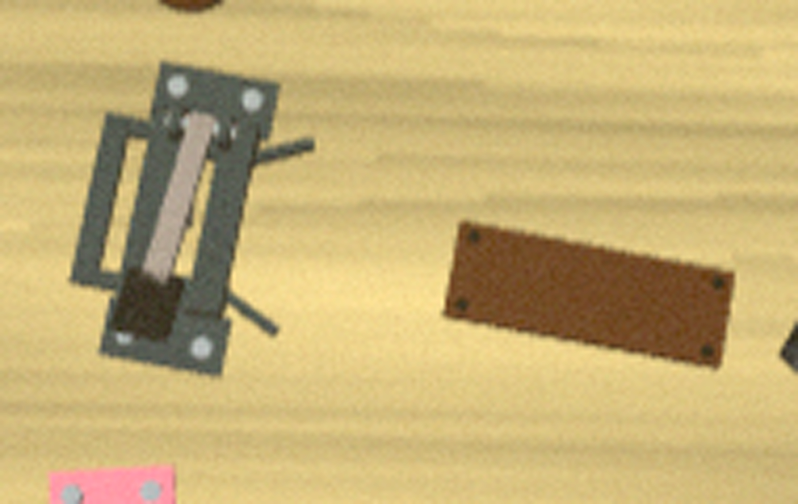

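The plaque corners in the crop are now (461,221), (734,272), (719,368) and (444,317). I'll compare these with the bridge.

```bash
python3 - <<'E'
from h import *
np.set_printoptions(precision=4,suppress=True)
f=lambda c,z:px2w("top",230+(c[0]+.5)/4.2-.5,170+(c[1]+.5)/4.2-.5,z)
P=np.array([f(c,.01) for c in[(461,221),(734,272),(719,368),(444,317)]])
print(P.mean(0),w2b(P.mean(0)));ay=P[0]+P[3]-P[1]-P[2];print(np.degrees(np.arctan2(-ay[0],ay[1])))
for q in P: print(w2b(q))
for c,z in[((160,62),.006),((280,85),.006),((220,376),.006),((100,354),.006),((108,114),.012),((70,283),.012),((314,146),.012),((276,334),.012)]: print("B",w2b(f(c,z)))
print("rear target",b2w(0,-345))
E
```

```text
[ 0.5333 -0.1294  0.01  ] (np.float64(-0.1387762610176294), np.float64(-232.4896005830667))
-9.385802014585586
(np.float64(27.490984644914715), np.float64(-152.7517054516118))
(np.float64(28.498710400432433), np.float64(-311.6400802753427))
(np.float64(-27.62800642257819), np.float64(-312.1740440078572))
(np.float64(-28.916793666839297), np.float64(-153.39257259745509))
B (np.float64(86.76488938376829), np.float64(35.961642484555355))
B (np.float64(86.84084491502233), np.float64(-35.037095809089294))
B (np.float64(-85.8966055146935), np.float64(-35.0068735379834))
B (np.float64(-86.63091493346424), np.float64(34.21503676800942))
B (np.float64(49.373601730653625), np.float64(58.02475083149629))
B (np.float64(-50.82211237752275), np.float64(58.51802126335651))
B (np.float64(53.84896728381373), np.float64(-61.73436407118589))
B (np.float64(-56.996795807391976), np.float64(-61.74153406571522))
rear target [ 0.5143 -0.2403]
```

Request:
{"name": "step_arm", "arguments": {"series": [{"x": -0.2,"y": 0.3,"z": -1,"twist": 7,"jaw": 2},{"x": -0.5,"y": 0.5,"z": -2,"twist": 14,"jaw": 2},{"x": -0.5,"y": 0.5,"z": -4,"twist": 21,"jaw": 2},{"x": -0.5,"y": 0.5,"z": -6,"twist": 28,"jaw": 2},{"x": -0.5,"y": 0.5,"z": -7.5,"twist": 34.5,"jaw": 2},{"x": -0.5,"y": 0.5,"z": -8.3,"twist": 34.5,"jaw": 2},{"x": -0.5,"y": 0.5,"z": -8.7,"twist": 34.5,"jaw": 2},{"x": -0.5,"y": 0.5,"z": -8.9,"twist": 34.5,"jaw": 2},{"x": -0.5,"y": 0.5,"z": -8.9,"twist": 34.5,"jaw": 2},{"x": -0.5,"y": 0.5,"z": -8.9,"twist": 34.5,"jaw": 2}]}}

```text
clock: 6.22
eef_pos: [0.5141, -0.248, 0.006]
tool_rot: [0.059, 0.701, -0.062, 0.708]
ft_force: [-0.7, 0.0, -0.1]
grip_width: 0.0197
```

```bash
python3 look.py 8 wrist
```

```text
6.2167 [ 0.5141 -0.248   0.006 ] [-0.7045  0.012  -0.1081] bridge frame (np.float64(1.1543116981659296), np.float64(-352.61477065876454))
jaw -9.750703006839357
```

View pics/wrist8.png

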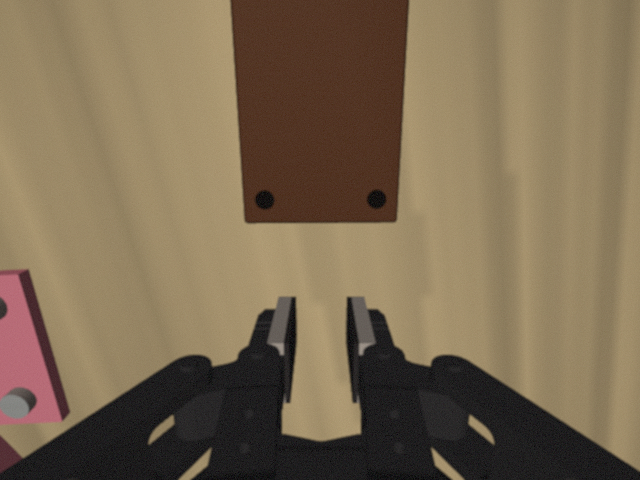

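The plaque is centred ahead of the fingers, with its rear edge at row 221, columns 245 to 397. I'll push along the bridge axis.

Request:
{"name": "step_arm", "arguments": {"series": [{"x": 0.1,"y": 0.99,"z": -0.2,"twist": 0,"jaw": 2},{"x": 0.25,"y": 1.97,"z": -0.2,"twist": 0,"jaw": 2},{"x": 0.42,"y": 2.96,"z": -0.2,"twist": 0,"jaw": 2},{"x": 0.6,"y": 4.1,"z": -0.2,"twist": 0,"jaw": 2},{"x": 0.8,"y": 5.3,"z": -0.2,"twist": 0,"jaw": 2},{"x": 1.0,"y": 6.5,"z": -0.2,"twist": 0,"jaw": 2},{"x": 1.2,"y": 7.7,"z": -0.2,"twist": 0,"jaw": 2},{"x": 1.4,"y": 8.8,"z": -0.2,"twist": 0,"jaw": 2},{"x": 1.55,"y": 9.6,"z": -0.2,"twist": 0,"jaw": 2},{"x": 1.6,"y": 10,"z": -0.2,"twist": 0,"jaw": 2}]}}

```text
clock: 7.1
eef_pos: [0.5305, -0.1468, 0.0044]
tool_rot: [0.058, 0.701, -0.061, 0.708]
ft_force: [-0.9, -4.8, 2.8]
grip_width: 0.0199
```

```bash
python3 look.py 9 wrist top
```

```text
7.1 [ 0.5305 -0.1468  0.0044] [-0.9079 -4.7965  2.8476] bridge frame (np.float64(0.12097521185572897), np.float64(-250.13407592391462))
jaw -9.656258841266082
```

View pics/wrist9.png

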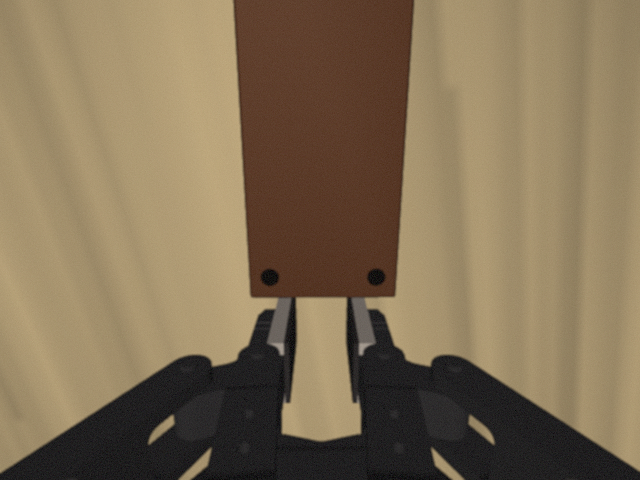

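View pics/top9.png

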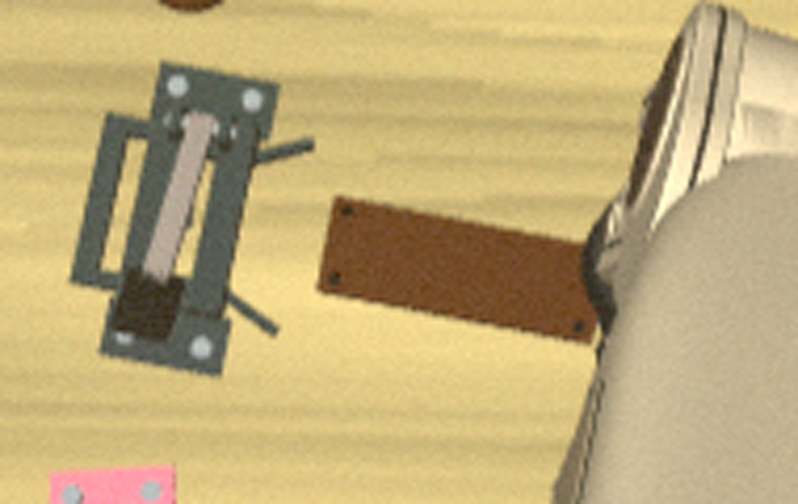

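The plaque is still square to the fingers and centred on the guides. I'll continue.

Request:
{"name": "step_arm", "arguments": {"series": [{"x": 0.17,"y": 0.98,"z": 0,"twist": 0,"jaw": 2},{"x": 0.34,"y": 1.97,"z": 0,"twist": 0,"jaw": 2},{"x": 0.51,"y": 2.96,"z": 0,"twist": 0,"jaw": 2},{"x": 0.68,"y": 3.94,"z": 0,"twist": 0,"jaw": 2},{"x": 0.85,"y": 4.93,"z": 0,"twist": 0,"jaw": 2},{"x": 1.02,"y": 5.9,"z": 0,"twist": 0,"jaw": 2},{"x": 1.19,"y": 6.9,"z": 0,"twist": 0,"jaw": 2},{"x": 1.36,"y": 7.88,"z": 0,"twist": 0,"jaw": 2},{"x": 1.5,"y": 8.7,"z": 0,"twist": 0,"jaw": 2},{"x": 1.55,"y": 9.0,"z": 0,"twist": 0,"jaw": 2}]}}

```text
clock: 8.03
eef_pos: [0.5458, -0.0558, 0.0042]
tool_rot: [0.058, 0.701, -0.06, 0.708]
ft_force: [-1.5, -5.7, 2.6]
grip_width: 0.0197
```

```bash
python3 look.py 10 wrist top
```

```text
8.0333 [ 0.5458 -0.0558  0.0042] [-1.5196 -5.744   2.6147] bridge frame (np.float64(-0.3772520545026128), np.float64(-157.87041613050323))
jaw -9.613260339959943
```

View pics/wrist10.png

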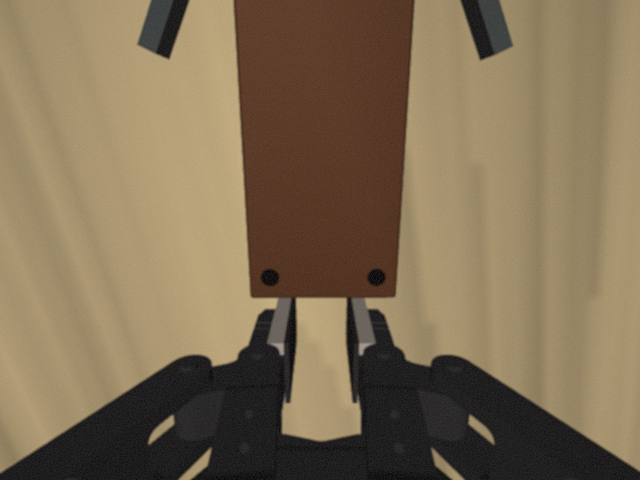

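View pics/top10.png

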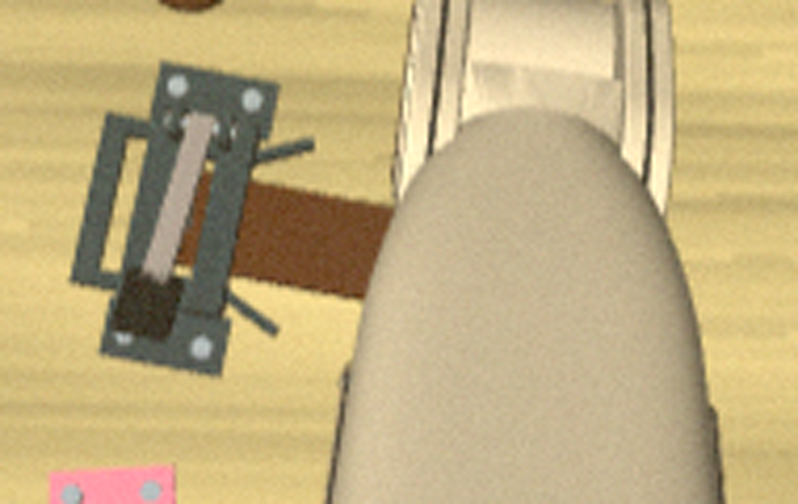

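The plaque is inside the passage and centred between the guides, whose tips are at (155,45) and (490,50). About 31 mm remains, so I'll slow down.

Request:
{"name": "step_arm", "arguments": {"series": [{"x": 0.12,"y": 0.6,"z": 0,"twist": 0,"jaw": 2},{"x": 0.22,"y": 1.2,"z": 0,"twist": 0,"jaw": 2},{"x": 0.32,"y": 1.8,"z": 0,"twist": 0,"jaw": 2},{"x": 0.42,"y": 2.3,"z": 0,"twist": 0,"jaw": 2},{"x": 0.46,"y": 2.5,"z": 0,"twist": 0,"jaw": 2},{"x": 0.5,"y": 2.7,"z": 0,"twist": 0,"jaw": 2},{"x": 0.5,"y": 2.7,"z": 0,"twist": 0,"jaw": 2}]}}

```text
clock: 8.72
eef_pos: [0.5505, -0.0291, 0.0041]
tool_rot: [0.059, 0.702, -0.06, 0.708]
ft_force: [-0.9, -5.0, 2.7]
grip_width: 0.02
```

Request:
{"name": "step_arm", "arguments": {"series": [{"x": 0.03,"y": 0.15,"z": 0,"twist": 0,"jaw": 2},{"x": 0.05,"y": 0.3,"z": 0,"twist": 0,"jaw": 2},{"x": 0.05,"y": 0.3,"z": 0,"twist": 0,"jaw": 2}]}}

```text
clock: 8.97
eef_pos: [0.5508, -0.0269, 0.0041]
tool_rot: [0.059, 0.702, -0.061, 0.708]
ft_force: [-0.1, -5.6, 2.3]
grip_width: 0.0199
```

Request:
{"name": "step_arm", "arguments": {"series": [{"x": 0.03,"y": 0.15,"z": 0,"twist": 0,"jaw": 2},{"x": 0.05,"y": 0.3,"z": 0,"twist": 0,"jaw": 2},{"x": 0.05,"y": 0.3,"z": 0,"twist": 0,"jaw": 2}]}}

```text
clock: 9.22
eef_pos: [0.551, -0.0248, 0.0041]
tool_rot: [0.059, 0.702, -0.062, 0.707]
ft_force: [-0.9, -5.3, 3.6]
grip_width: 0.0199
```

Request:
{"name": "step_arm", "arguments": {"series": [{"x": 0.03,"y": 0.15,"z": 0,"twist": 0,"jaw": 2},{"x": 0.05,"y": 0.3,"z": 0,"twist": 0,"jaw": 2},{"x": 0.05,"y": 0.3,"z": 0,"twist": 0,"jaw": 2}]}}

```text
clock: 9.47
eef_pos: [0.5511, -0.0238, 0.0042]
tool_rot: [0.058, 0.702, -0.063, 0.707]
ft_force: [-0.6, -9.1, 2.6]
grip_width: 0.0198
```

```bash
python3 look.py 11 wrist scene
```

```text
9.4667 [ 0.5511 -0.0238  0.0042] [-0.5713 -9.1491  2.647 ] bridge frame (np.float64(-0.5624380103427126), np.float64(-125.43223749120425))
jaw -9.840489856676724
```

View pics/wrist11.png

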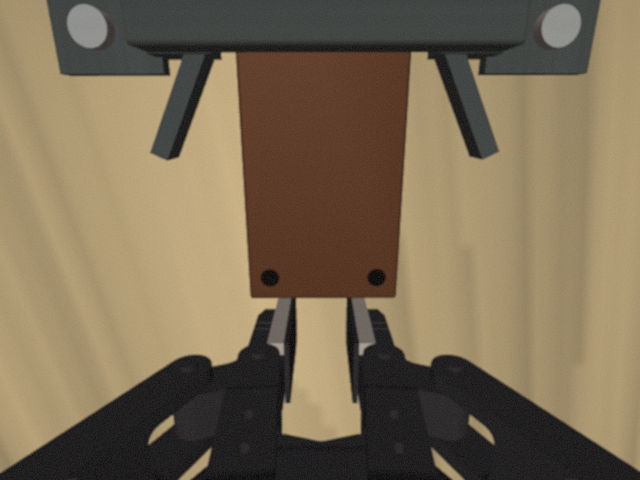

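View pics/scene11.png

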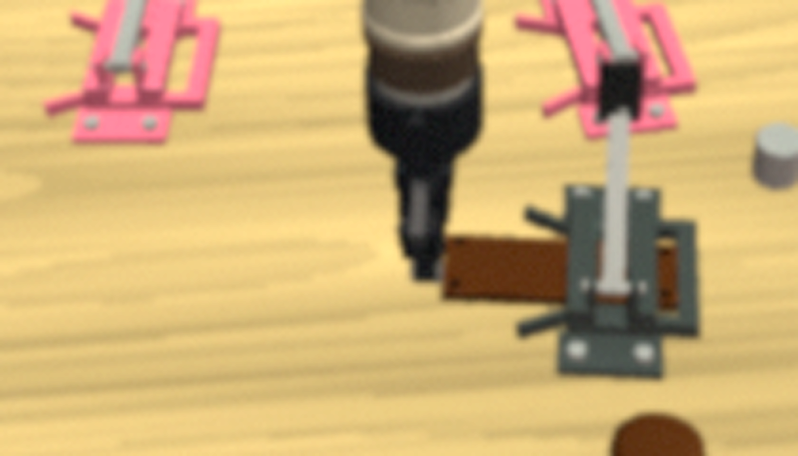

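The force is rising as the plaque starts to meet the stop. I'll press a little more to seat it.

Request:
{"name": "step_arm", "arguments": {"series": [{"x": 0.05,"y": 0.25,"z": 0,"twist": 0,"jaw": 2},{"x": 0.06,"y": 0.4,"z": 0,"twist": 0,"jaw": 2},{"x": 0.06,"y": 0.4,"z": 0,"twist": 0,"jaw": 2},{"x": 0.06,"y": 0.4,"z": 0,"twist": 0,"jaw": 2}]}}

```text
clock: 9.9
eef_pos: [0.5511, -0.0237, 0.0042]
tool_rot: [0.057, 0.702, -0.067, 0.707]
ft_force: [-0.7, -13.5, 3.5]
grip_width: 0.02
```

It's seated: the tool moved 0.1 mm while the force rose to 13.5 N. I'll back off and check.

Request:
{"name": "step_arm", "arguments": {"series": [{"x": -0.2,"y": -1,"z": 0,"twist": 0,"jaw": 2},{"x": -0.4,"y": -2.5,"z": 0.5,"twist": 0,"jaw": 2},{"x": -0.8,"y": -5,"z": 2.5,"twist": 0,"jaw": 1},{"x": -1.2,"y": -7.5,"z": 5,"twist": 0,"jaw": 0},{"x": -2,"y": -10.5,"z": 8,"twist": 0,"jaw": 0},{"x": -3,"y": -13.5,"z": 11,"twist": 0,"jaw": 0},{"x": -4,"y": -16,"z": 14,"twist": 0,"jaw": 0},{"x": -5,"y": -18,"z": 16,"twist": 0,"jaw": 0}]}}

```text
clock: 10.57
eef_pos: [0.5013, -0.205, 0.1668]
tool_rot: [0.057, 0.701, -0.066, 0.708]
ft_force: [0.9, -0.2, 0.3]
grip_width: -0.0002
```

```bash
python3 look.py 12 top scene
```

```text
10.5667 [ 0.5013 -0.205   0.1668] [ 0.88   -0.1844  0.2904] bridge frame (np.float64(-18.76411661066198), np.float64(-312.4152646402331))
jaw -10.04803333074531
```

View pics/top12.png

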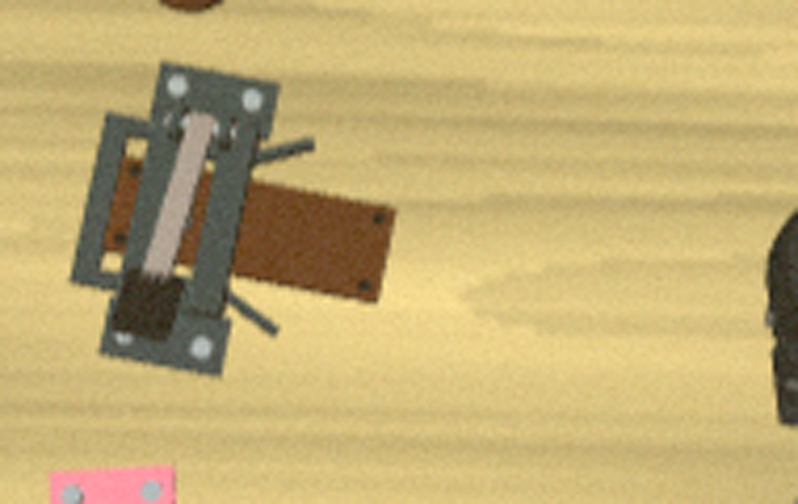

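View pics/scene12.png

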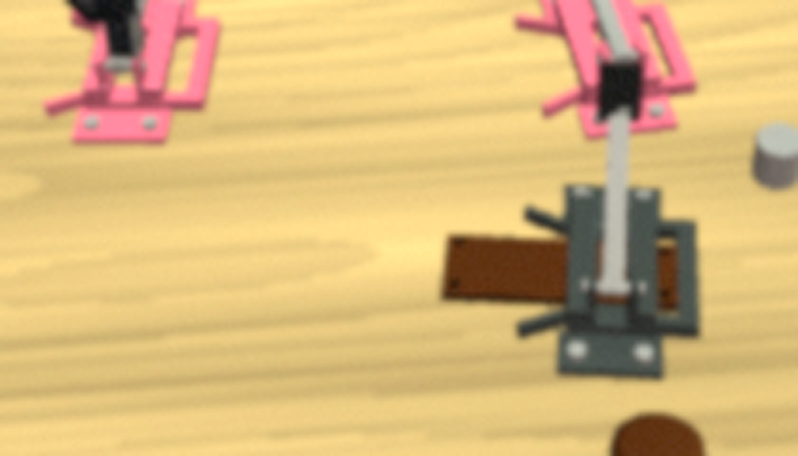

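The plaque's far end is against the stop bar in the top view, with its rear corners at (397,208) and (379,302). The paddle's centre is at about (148,303). I'll work out positions from these.

```bash
python3 - <<'E'
from h import *
np.set_printoptions(precision=4,suppress=True)
g=lambda c:(230+(c[0]+.5)/4.2-.5,170+(c[1]+.5)/4.2-.5)
for c in[(397,208),(379,302)]:print("rear",w2b(px2w("top",*g(c),.01)))
i=bot.camera_info("top");K,R,t=i["camera_matrix"],i["R"],i["t"]
for th in(.4,.5,.6):
    x=46-133*np.cos(th)+5*np.sin(th);z=42+133*np.sin(th)+5*np.cos(th)
    w=np.r_[b2w(x,0),z/1000];q=K@(R@w+t);q=q[:2]/q[2];print(th,x,z,w,"crop px",(q[0]-230)*4.2,(q[1]-170)*4.2)
d=np.load("top12.npy");u,v=map(lambda a:int(round(a)),g((148,303)));dd=d[v-2:v+3,u-2:u+3];m=np.median(dd)
w=R.T@(np.linalg.solve(K,[u,v,1.])*m-t);print("paddle depth",w,w2b(w))
o=bot.get_obs();print(o["eef_pos"])
for x,z in((-73,0),(-80,0),(-87,0)):print(x,b2w(x,0)-o["eef_pos"][:2])
E
```

```text
rear (np.float64(27.852303498846524), np.float64(-115.33084413622775))
rear (np.float64(-27.560724023515196), np.float64(-115.4854634379991))
0.4 -74.55402049084047 98.39794449706494 [0.4995 0.1124 0.0984] crop px 146.13168028247597 322.3218827572007
0.5 -68.32135303839856 110.15150944381087 [0.5057 0.1113 0.1102] crop px 146.41906334784775 307.60916375056615
0.6 -60.94642441601204 121.22412703608809 [0.5129 0.1101 0.1212] crop px 147.30650765157114 290.5873124820733
paddle depth [0.5068 0.11   0.1216] (np.float64(-66.96297634235283), np.float64(-1.1456065981965986))
[ 0.5024 -0.207   0.1686]
-73 [-0.0013  0.3191]
-80 [-0.0082  0.3203]
-87 [-0.0151  0.3215]
```

Request:
{"name": "step_arm", "arguments": {"series": [{"x": 0,"y": 4,"z": 0,"twist": 0,"jaw": 0},{"x": 0,"y": 8,"z": 0,"twist": 0,"jaw": 0},{"x": 0,"y": 12,"z": 0,"twist": 0,"jaw": 0},{"x": 0,"y": 16,"z": 0,"twist": 0,"jaw": 0},{"x": 0,"y": 20,"z": 0,"twist": 0,"jaw": 0},{"x": 0,"y": 24,"z": 0,"twist": 0,"jaw": 0},{"x": 0,"y": 28,"z": 0,"twist": 0,"jaw": 0},{"x": 0,"y": 31,"z": 0,"twist": 0,"jaw": 0},{"x": 0,"y": 31.8,"z": 0,"twist": 0,"jaw": 0},{"x": 0,"y": 31.8,"z": 0,"twist": 0,"jaw": 0}]}}

```text
clock: 11.5
eef_pos: [0.5012, 0.1143, 0.1672]
tool_rot: [0.057, 0.7, -0.066, 0.709]
ft_force: [1.1, -1.3, 0.6]
grip_width: -0.0003
```

```bash
python3 look.py 13 wrist scene
```

```text
11.5 [0.5012 0.1143 0.1672] [ 1.0785 -1.311   0.5659] bridge frame (np.float64(-73.25550143216978), np.float64(2.1150284351173765))
jaw -9.973869387104013
```

View pics/wrist13.png

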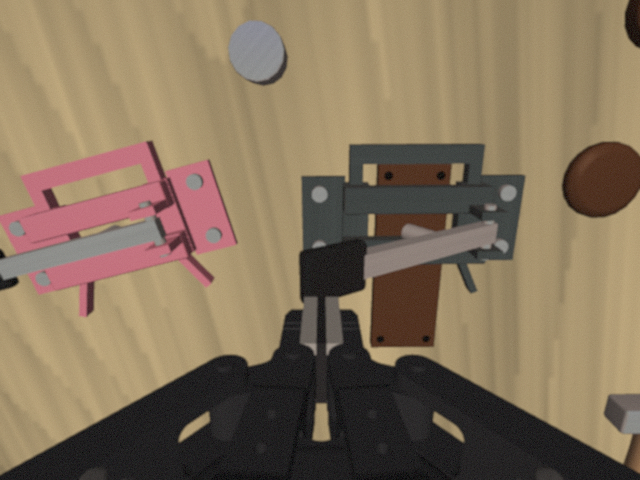

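View pics/scene13.png

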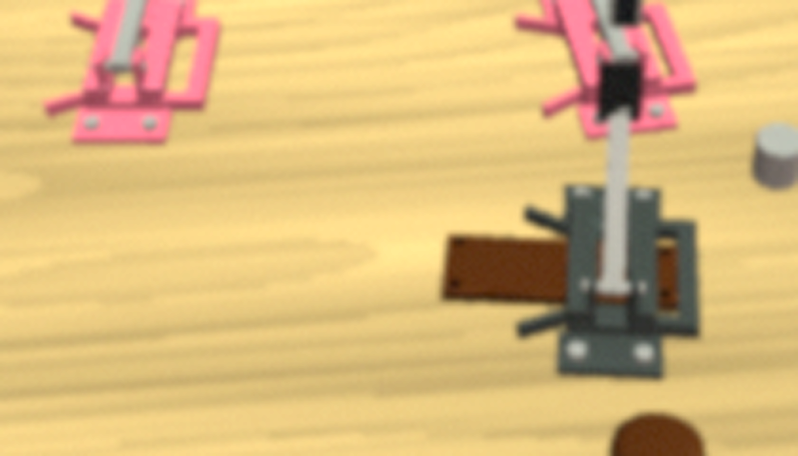

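The paddle lies straight under the shut fingers. I'll press it down along its arc.

Request:
{"name": "step_arm", "arguments": {"series": [{"x": 0.1,"y": -0.2,"z": -2.5,"twist": 0,"jaw": 0},{"x": 0.1,"y": -0.2,"z": -4.3,"twist": 0,"jaw": 0},{"x": 0,"y": -0.2,"z": -5.2,"twist": 0,"jaw": 0},{"x": -0.1,"y": -0.2,"z": -6,"twist": 0,"jaw": 0},{"x": -0.3,"y": -0.15,"z": -6.8,"twist": 0,"jaw": 0},{"x": -0.5,"y": -0.15,"z": -7.6,"twist": 0,"jaw": 0},{"x": -0.6,"y": -0.1,"z": -8.4,"twist": 0,"jaw": 0},{"x": -0.7,"y": -0.1,"z": -9.2,"twist": 0,"jaw": 0},{"x": -0.8,"y": -0.1,"z": -10,"twist": 0,"jaw": 0}]}}

```text
clock: 12.35
eef_pos: [0.4936, 0.1104, 0.0671]
tool_rot: [0.058, 0.699, -0.068, 0.709]
ft_force: [-0.9, 0.4, 1.2]
grip_width: 0.0003
```

```bash
python3 look.py 14 wrist
```

```text
12.35 [0.4936 0.1104 0.0671] [-0.8897  0.4146  1.1768] bridge frame (np.float64(-80.11614839634177), np.float64(-2.94485979835693))
jaw -10.204718147696584
```

View pics/wrist14.png

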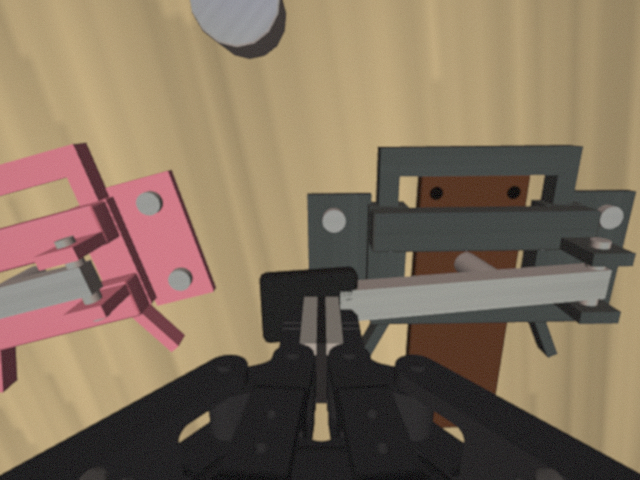

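The fingers are on the paddle at about (310,300) and the lever is well down. I'll continue to the bottom.

Request:
{"name": "step_arm", "arguments": {"series": [{"x": -0.1,"y": 0.2,"z": -0.6,"twist": 0,"jaw": 0},{"x": -0.2,"y": 0.3,"z": -1.1,"twist": 0,"jaw": 0},{"x": -0.3,"y": 0.3,"z": -1.5,"twist": 0,"jaw": 0},{"x": -0.3,"y": 0.3,"z": -1.8,"twist": 0,"jaw": 0},{"x": -0.3,"y": 0.3,"z": -2.0,"twist": 0,"jaw": 0},{"x": -0.3,"y": 0.3,"z": -2.0,"twist": 0,"jaw": 0}]}}

```text
clock: 12.9
eef_pos: [0.4894, 0.1135, 0.0471]
tool_rot: [0.057, 0.7, -0.068, 0.708]
ft_force: [-3.7, -0.1, 13.0]
grip_width: -0.0001
```

Request:
{"name": "step_arm", "arguments": {"series": [{"x": 0,"y": 0,"z": -0.2,"twist": 0,"jaw": 0},{"x": 0,"y": 0,"z": -0.3,"twist": 0,"jaw": 0},{"x": 0,"y": 0,"z": -0.3,"twist": 0,"jaw": 0}]}}

```text
clock: 13.15
eef_pos: [0.4894, 0.1136, 0.0469]
tool_rot: [0.058, 0.7, -0.068, 0.709]
ft_force: [-7.2, -2.3, 21.8]
grip_width: -0.0001
```

The lever has bottomed: 0.2 mm of travel for 9 N more. I'll lift straight off and check.

Request:
{"name": "step_arm", "arguments": {"series": [{"x": 0,"y": 0,"z": 2,"twist": 0,"jaw": 0},{"x": 0,"y": 0,"z": 5,"twist": 0,"jaw": 0},{"x": 0,"y": 0,"z": 9,"twist": 0,"jaw": 0},{"x": 0,"y": -4,"z": 12,"twist": 0,"jaw": 0},{"x": 0,"y": -8,"z": 12,"twist": 0,"jaw": 0},{"x": 0,"y": -12,"z": 12,"twist": 0,"jaw": 0},{"x": 0,"y": -16,"z": 12,"twist": 0,"jaw": 0},{"x": 0,"y": -20,"z": 12,"twist": 0,"jaw": 0},{"x": 0,"y": -24,"z": 12,"twist": 0,"jaw": 0},{"x": 0,"y": -28,"z": 12,"twist": 0,"jaw": 0}]}}

```text
clock: 13.98
eef_pos: [0.4889, -0.1682, 0.1669]
tool_rot: [0.058, 0.7, -0.068, 0.709]
ft_force: [0.3, 0.9, 0.4]
grip_width: 0.0002
```

```bash
python3 look.py 15 top scene; python3 - <<'E'
from h import *
import cv2
p,d=bot.camera("top");cv2.imwrite("pics/full15.png",p[:,:,::-1])
i=bot.camera_info("top");K,R,t=i["camera_matrix"],i["R"],i["t"]
for th in(0,.05,.1):
    x=46-133*np.cos(th)+5*np.sin(th);z=42+133*np.sin(th)+5*np.cos(th)
    w=np.r_[b2w(x,0),z/1000];q=K@(R@w+t);q=q[:2]/q[2];print(th,"crop px",(q-[230,170])*4.2)
E
```

```text
13.9833 [ 0.4889 -0.1682  0.1669] [0.2995 0.9238 0.4369] bridge frame (np.float64(-37.26592323043287), np.float64(-278.3281000492275))
jaw -10.169349469819538
0 crop px [150.56601358 356.56644281]
0.05 crop px [149.5621221  354.46855006]
0.1 crop px [148.67795997 351.75018709]
```

View pics/top15.png

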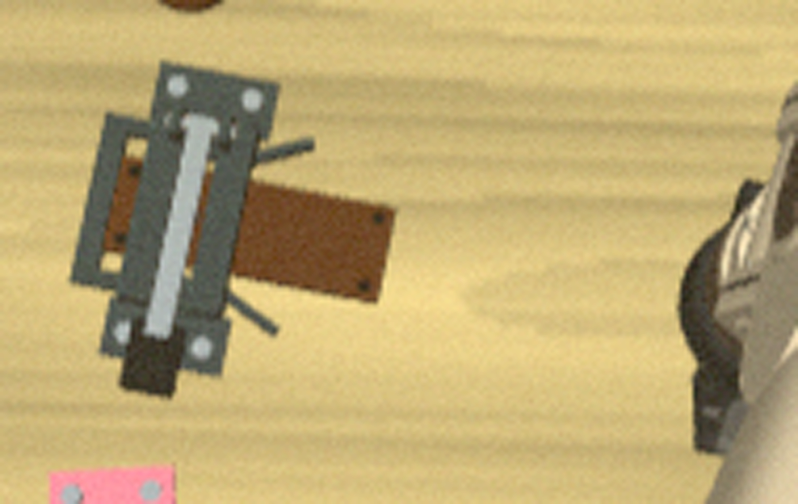

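View pics/scene15.png

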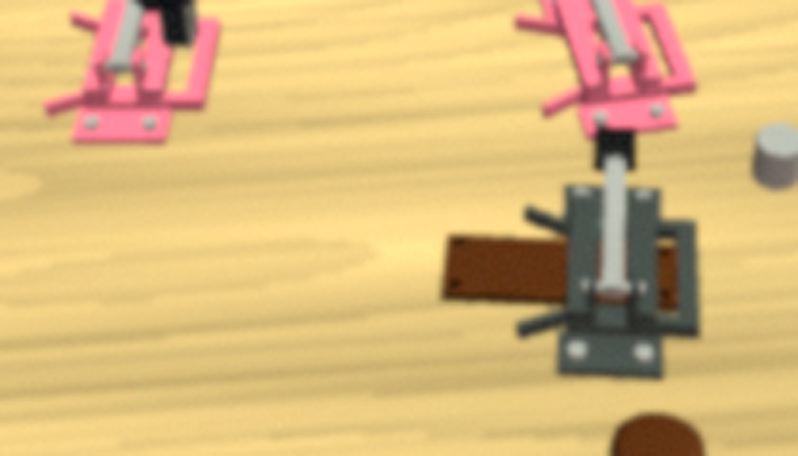

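View pics/full15.png

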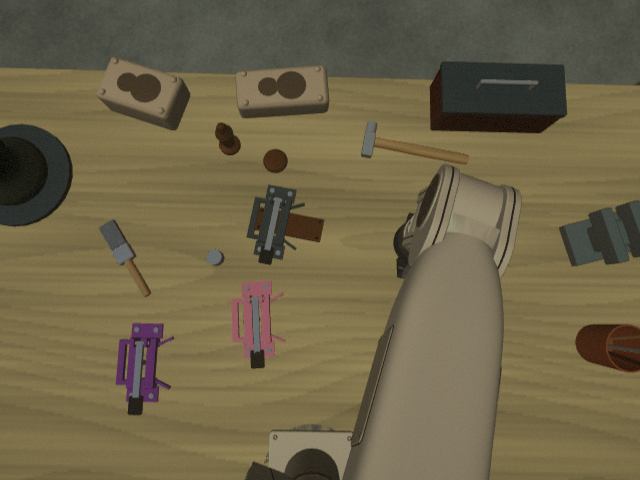

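Request:
{"name": "step_arm", "arguments": {"series": [{"x": 0,"y": 0,"z": 1,"twist": 0,"jaw": 0},{"x": 0,"y": 0,"z": 1,"twist": 0,"jaw": 0},{"x": 0,"y": 0,"z": 1,"twist": 0,"jaw": 0}]}}

```text
clock: 14.38
eef_pos: [0.4896, -0.1679, 0.1774]
tool_rot: [0.059, 0.699, -0.069, 0.709]
ft_force: [0.7, -1.2, 0.5]
grip_width: 0.0002
```

```bash
python3 -c "
from workcell import bot
print(bot.job_done())"
```

```text
the job is handed in; nothing more can be done
None
```

The plaque is in under the bridge against the stop, and the lever is down. I handed the job in at 14.4 s with the robot touching nothing.

I squared the plaque to the bridge with a sideways push. I then pushed it in from its rear end with two fingers until it stopped moving at 13.5 N, and pressed the paddle down along its arc to 22 N.

**Last checks:**
- **Plaque:** before pressing, both near-end corners measured -115.3 and -115.5 mm in the bridge frame, where -115 is right. They looked unmoved afterwards.
- **Lever:** pressing stopped at 46.9 mm, where 47 mm is fully down. It stayed down after I let go. The paddle's picture position matched an angle of about 0 to within roughly 1 camera pixel.
- **Bystanders:** everything I could see in the last top view looked unmoved. The arm hid the wax tin, the wedge block and one pink look-alike, so I did not check those three there. I never moved the arm near the tin or the block.

**Disagreements:**
- The first wrist-camera fix of the plaque was about 7 mm off, because the arm was still settling. I used the top camera instead.
- The wrist-camera reading put the fingertips about 10 mm too high. While lowering them before the first push, they touched the bare bench at 39 N, so I backed off and took the height from that contact.

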